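# Load two carving blanks into the spring-loaded feed magazine

## Task

Load the two loose wooden blanks, one after the other, into the spring-loaded magazine, laying each flat in the mouth and pressing it down past the two brass lips until they snap shut over it. Then bed the full stack by pressing it on down with about 20 N (more than 15, never more than 30) against the soft stop below, and let it rise again so that both blanks stay flat, one on the other, beneath the closed lips. Leave the tea glass and the ink bottle where they are.

Things in the scene. Friction and masses are not known exactly. Their poses are not given: they have to be found in the camera images.
- magazine: Grey base plate, 120 (x) x 130 (y) x 12 mm, fixed; origin: centre of its underside, on the table. Centred on it an aluminium tower with an upright shaft 34.5 (x) x 77.5 mm (y), open at the top; the mouth flares 4 mm each way over its top 7 mm. The sides facing +x and -x are open between corner guides (slot 49 mm wide), so fingers can go down beside a blank. Never load it with more than 30 N.
- magazine_axis (a point): Shaft centre line, 12 mm above the table; axes as the base. THE TOWER'S HEIGHT IS SET BY HAND AND NOT MEASURED: the lips' flat underside lies 90 to 108 mm above the table; feel for it. Above that underside: mouth rim 22 mm; sloping lip tops 2 mm (tips) to 12 mm (end walls); a blank laid in the mouth rests with its underside about 9 mm above it.
- magazine_knob (a point): Small black clamp knob (18 mm) on the -x side of the base. In the shaft a red follower starts 1 mm under the lips and pushes up with 1.6 N, rising by 0.1 N per mm. Its travel ends on a soft stop (yields from 14 to 16 N in all, 9 N per mm more, hard after 3 mm). The stop's depth is NOT MEASURED: a stack of two meets it 3 to 19 mm below where the lips snap shut; feel for it.
- lip_left (a joint): Brass spring lip at the +y end wall of the shaft, 24 mm wide, 4.5 mm into the shaft, flat below, sloping above: 0 when shut, grows in m as it is pushed outward, at most 0.008. Spring 2 to 4 N. Pushing a blank over the two lips takes some 5 to 8 N besides the follower's push.
- lip_right (a joint): The same lip at the -y end wall of the shaft: 0 shut, grows in m as it is pushed outward.
- block_a_mid (a point): Centre (half-way up) of a loose blank, a light wooden block 32 mm (x) x 75 mm (y) x 18 mm high, lying flat on the table, 35 g; axes along its sides, z up.
- block_b_mid (a point): Centre of the other, equal loose blank.
- glass: Tea glass, 63 mm wide, 88 mm high, standing to the left towards the back of the table; origin at the centre of its foot. Not to be disturbed.
- inkpot: Amber ink bottle with a pale cap, 46 mm wide, 85 mm high, standing to the right towards the back of the table; origin at the centre of its foot. Not to be disturbed.
Things that resemble listed ones, but are neither listed nor needed, are in the scene too. What is shaped like the part that bears block_b_mid but red is not meant.

How it is judged (in metres and radians):
On the way, in this order (a step that is already met when the one before it is completed fails the run):
1. one blank alone lies flat in the magazine beneath the closed lips, the other still away from it (value of joint each of lip_left, lip_right below 0.0015 m and distance between block_a_mid and block_b_mid above 0.03 m and ((horizontal distance between block_a_mid and magazine_axis below 0.005 m and height (world z) of block_a_mid between 0.03 and 0.103 m and angle between block_a_mid's own z axis and vertical below 0.12 rad) or (horizontal distance between block_b_mid and magazine_axis below 0.005 m and height (world z) of block_b_mid between 0.03 and 0.103 m and angle between block_b_mid's own z axis and vertical below 0.12 rad))), for 0.1 s.
2. both blanks lie in the magazine beneath the closed lips and the stack is pressed down with more than 15 N (value of joint each of lip_left, lip_right below 0.0015 m and horizontal distance between each of block_a_mid, block_b_mid and magazine_axis below 0.005 m and height (world z) of each of block_a_mid, block_b_mid below 0.103 m and distance between block_a_mid and block_b_mid below 0.021 m and angle between each of block_a_mid, block_b_mid's own z axis and vertical below 0.12 rad and contact force between magazine and anything else above 15 N), for 0.05 s.
At the end, for the whole second after the job is handed in: Both blanks lie flat (within 0.12 rad) in the shaft, centred within 5 mm, one directly on the other (centres under 21 mm apart) beneath the lips (centres below z = 103 mm), both lips shut to within 1.5 mm, everything released and at rest (value of joint each of lip_left, lip_right below 0.0015 m and horizontal distance between each of block_a_mid, block_b_mid and magazine_axis below 0.005 m and height (world z) of each of block_a_mid, block_b_mid below 0.103 m and distance between block_a_mid and block_b_mid below 0.021 m and angle between each of block_a_mid, block_b_mid's own z axis and vertical below 0.12 rad and linear speed of each of block_a, block_b below 0.02 m/s); the robot touches nothing.
It fails at once if the magazine is loaded with more than 30 N (contact force between magazine and anything else above 30 N).
It fails at once if the tea glass or the ink bottle is displaced or tipped (distance of any of glass, inkpot from where it was at the start of the episode above 0.02 m or angle between any of glass, inkpot's own z axis and vertical above 0.3 rad).
It also fails if it takes over 64 s, if anything falls off the work surface, if the arm or the gripper's body presses on something with over 40 N, if the wrist force passes 120 N, or if a joint passes its speed limit or range.

## Robot

A 6-joint arm with a two-finger parallel gripper is mounted at the origin on the work surface; the furniture and walls round the work are solid. World frame = base frame: x ahead of the robot, y to its left, z up, the work surface at z = 0. Lengths are in mm, angles in rad, forces in N, time in s.
With the tool pointing down it reaches from about 250 to 775 mm from the base axis. Payload 4 kg.
Tool frame: the origin (TCP) lies on the centre line of the jaws, within the pads' length; the fingertips stand 14 mm ahead of it and the grasp point (between the pads) lies 5 mm behind it; z points along the fingers, y is the line along which they close (so a half turn about z gives the same grasp; the last joint's range is limited). The gripper opens to 85 mm and grips with 20 to 120 N. Pads are 22 mm wide; open, the fingers measure 114 mm over their backs; the gripper's body (76 mm by 85 mm) begins 54 mm behind the grasp point. The pads swing forward as they close: fully open they stand 13 mm farther back than shut.
Start: joints at [1.139, 0.087, 1.371, -0, 1.684, -0.103], TCP at [177.608, 520.549, 245.341] pointing down, gripper open.
Joint ranges: [-3.1, 3.1], [-0.76, 2.03], [0.27, 2.55], [-1.08, 4.22], [0.17, 2.65], [-2.57, 2.57]. Speed limits (rad/s): [2.79, 2.79, 3.14, 3.14, 3.14, 3.14].

## Interface

Orientations are given as a unit quaternion [x, y, z, w].
In Python, from station import goto, move_straight, goto_joints, gripper_to, hold, ik, get_obs, camera, PlanningError, close_job gives the robot as it stands. Calls block until the motion is done:
- goto(position, orientation): joint-space move of the TCP to a pose.
- move_straight(position, frame=None, max_speed=150, max_force=None): straight line of the TCP; frame=None keeps the orientation; max_speed is the mean speed in mm/s. With max_force (N) it stops when the force on the tool has changed by that much, and returns True; else False.
- goto_joints(angles): joint-space move.
- gripper_to(opening): finger opening in mm; the grip force is fixed at half the most; returns when the fingers have stopped.
- hold(seconds).
- ik(position, orientation): joint angles nearest the present ones, or None.
- get_obs(): the state.
- camera(name): name is "scene" or "top" or "wrist"; returns a dict with "color" (420x560x3 uint8, red, green, blue), "intrinsics" (3x3 intrinsics, pixels), "distortion" ([k1, k2, p1, p2, k3] as OpenCV has them; the pictures are not rectified), "extrinsics" (4x4, takes a point from camera to world coordinates). Camera axes: x right, y down, z forward; pixel columns grow to the right and rows downward; lengths in mm; the calibration is good to about 2 mm. A picture is of the moment at which its call begins. There is no depth.
A pose or a line that the arm cannot do raises PlanningError and nothing moves.
- close_job(): hands the job in; it is judged then, once.
The state is a dict: "clock": time; "joints": joint angles; "dq": joint speeds; "effort": joint torques, N m; "tcp_pos": TCP position; "orientation": TCP orientation; "wrist_force": force on the tool from outside, world axes, zero at the start; "moment": the same for the moment, N m; "grip_width": finger opening in mm; "finger_force": force on a finger pad.
Only numpy, scipy, OpenCV 4.12 (cv2) and the standard library are available. Lean on these libraries where they do the work, as an engineer would, in place of code of your own. Each camera call takes 0.05 s, during which the arm holds its last target. There are 200 camera calls.

## Working session

There is one attempt and no reset: what is moved stays moved. The work goes in short steps, each a Python script; the robot and the scene stay as the last script left them, time stands still between calls to the robot, and variables do not carry over. Pictures are saved under pics/ and viewed, at most 10 in all, crops included, and the job is handed in when it is done.

```bash
ls; mkdir -p pics
python3 - <<'E'
from station import *
import cv2
for n in ("scene","top"):
    c=camera(n); cv2.imwrite(f"pics/{n}0.png",c["color"][:,:,::-1]); print(n,c["intrinsics"],c["distortion"],c["extrinsics"])
print(get_obs())
E
```

```text
pics
scene [[494.6969949    0.         277.71024173]
 [  0.         494.6969949  203.94115543]
 [  0.           0.           1.        ]] [-0.14578197  0.          0.          0.          0.        ] [[ 7.70269078e-01 -3.36179596e-01  5.41912194e-01 -1.32124129e+02]
 [-6.37517847e-01 -4.27269213e-01  6.41102188e-01 -8.23984295e+02]
 [ 1.60169221e-02 -8.39299886e-01 -5.43432755e-01  7.95133204e+02]
 [ 0.00000000e+00  0.00000000e+00  0.00000000e+00  1.00000000e+00]]
top [[538.5317443    0.         276.29239595]
 [  0.         538.5317443  201.49003405]
 [  0.           0.           1.        ]] [-0.15010158  0.          0.          0.          0.        ] [[ 1.37200979e-02 -9.93710931e-01  1.11132103e-01  4.16911149e+02]
 [-9.99894311e-01 -1.41694551e-02 -3.25463653e-03 -5.02419309e+00]
 [ 4.80884924e-03 -1.11075704e-01 -9.93800313e-01  1.41656940e+03]
 [ 0.00000000e+00  0.00000000e+00  0.00000000e+00  1.00000000e+00]]
{'clock': 0.1, 'joints': array([ 1.13890201e+00,  8.78712719e-02,  1.37205867e+00, -1.18182002e-06,
        1.68363802e+00, -1.03082838e-01]), 'dq': array([ 1.85880199e-03, -6.92111720e-04, -4.16158801e-03, -4.38688437e-04,
       -7.80822707e-05,  1.47970537e-04]), 'effort': array([ 1.60257339e-03, -3.53017294e+01, -3.14218283e+01, -1.32237415e-04,
        8.03671282e-03, -1.09933063e-05]), 'tcp_pos': array([177.42614045, 520.15700838, 244.28408981]), 'orientation': array([ 1.63666096e-01,  9.86515298e-01, -9.52685216e-04, -2.60480440e-04]), 'wrist_force': array([ 0.29741521, -0.04995075,  0.10303782]), 'moment': array([ 0.03136225, -0.02234523, -0.02604537]), 'finger_force': 0.0, 'grip_width': 85.25879168743853}
```

View pics/scene0.png

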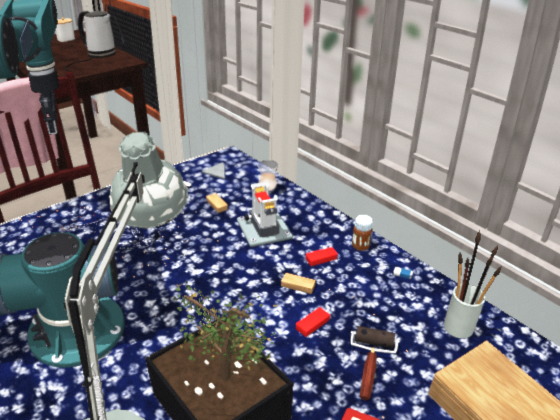

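View pics/top0.png

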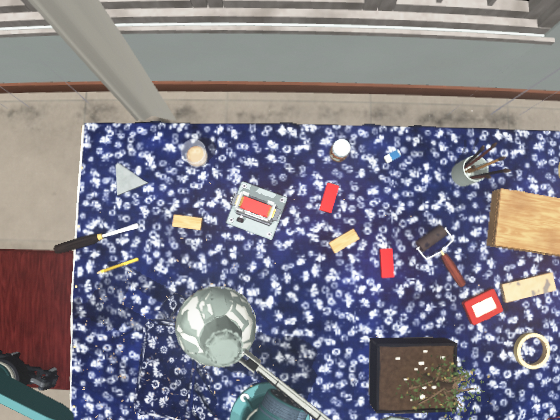

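The scene view shows the magazine at (263,222), wooden blanks at (217,203) and (298,283), the glass at (268,175), the bottle at (363,232) and a lamp head at (148,190). The top view shows the magazine at (257,208), blanks at (187,222) and (344,240), and the lamp head at (215,325), near the arm's path.

```bash
cat > h.py <<'E'
import numpy as np, cv2
from station import *
def ray(c,px):
    p=cv2.undistortPoints(np.float64(px).reshape(-1,1,2),c["intrinsics"],c["distortion"]).reshape(-1,2)
    d=np.c_[p,np.ones(len(p))]@c["extrinsics"][:3,:3].T
    return c["extrinsics"][:3,3],d
def at_z(c,px,z):
    o,d=ray(c,px); return (o+d*((z-o[2])/d[:,2])[:,None])[:,:2]
def tri(c1,p1,c2,p2):
    o1,d1=ray(c1,p1);o2,d2=ray(c2,p2);d1=d1[0];d2=d2[0]
    s=np.linalg.lstsq(np.c_[d1,-d2],o2-o1,rcond=None)[0]
    a=o1+d1*s[0];b=o2+d2*s[1];return (a+b)/2,np.linalg.norm(a-b)
def down(yaw):  # tool y axis (closing line) at world angle yaw, z down
    from scipy.spatial.transform import Rotation as R
    y=np.array([np.cos(yaw),np.sin(yaw),0]);z=np.array([0,0,-1.]);x=np.cross(y,z)
    return R.from_matrix(np.c_[x,y,z]).as_quat()
def blob(c,lo,hi,box,z):
    hsv=cv2.cvtColor(c["color"],cv2.COLOR_RGB2HSV); m=cv2.inRange(hsv,lo,hi)
    k=np.zeros_like(m);x0,y0,x1,y1=box;k[y0:y1,x0:x1]=m[y0:y1,x0:x1]
    k=cv2.morphologyEx(k,cv2.MORPH_OPEN,np.ones((2,2),np.uint8))
    cs=max(cv2.findContours(k,0,1)[0],key=cv2.contourArea)
    r=cv2.minAreaRect(np.float32(at_z(c,cs.reshape(-1,2),z)))
    b=cv2.boxPoints(r); e=[b[1]-b[0],b[2]-b[1]]; l=max(e,key=np.linalg.norm)
    return np.array(r[0]),sorted(r[1]),np.arctan2(l[1],l[0])%np.pi
E
python3 - <<'E'
from h import *
c=camera("top");s=camera("scene")
for box in((165,205,210,238),(325,222,365,258)):
    print(blob(c,(8,70,90),(32,255,255),box,15))
hs=cv2.cvtColor(c["color"],cv2.COLOR_RGB2HSV); print(hs[222,187],hs[240,344])
for box in((200,185,230,222),(275,270,325,298)):
    print(blob(s,(8,70,90),(32,255,255),box,14))
print("red foll",blob(c,(0,150,90),(8,255,255),(235,190,280,225),95))
# base plate grey low saturation
print("base",blob(c,(0,0,100),(110,90,235),(222,175,295,245),12))
print("plate corners",at_z(c,[(246,181),(286,194),(268,240),(229,227)],12))
for a,b in (((148,190),(215,325)),((137,140),(225,345)),((80,280),(290,390))): print("lamp",tri(s,a,c,b))
t=cv2.resize(c["color"][170:260,160:370],(0,0),fx=3.8,fy=3.8,interpolation=cv2.INTER_CUBIC)
cv2.imwrite("pics/crop.png",t[:,:,::-1])
E
```

```text
(array([514.11437988, 221.55558777]), [32.34796905517578, 76.53712463378906], np.float32(1.4544995))
(array([ 471.24914551, -188.96969604]), [32.61640548706055, 76.60785675048828], np.float32(2.1097775))
[ 24  70 254] [ 24  72 254]
(array([512.4130249 , 208.61598206]), [42.35810852050781, 97.58686828613281], np.float32(1.4696491))
(array([ 467.05203247, -196.91192627]), [49.2819709777832, 79.27072143554688], np.float32(2.0806642))
red foll (array([527.13848877,  16.70469856]), [2.4621808528900146, 2.473491668701172], np.float32(0.01568464))
base (array([587.20861816,  22.25854492]), [45.24220275878906, 129.5797119140625], np.float32(1.072123))
plate corners [[627.19701934  70.98777808]
 [594.15310582 -34.8706137 ]
 [472.7168552   10.59454266]
 [505.13927537 113.03774161]]
lamp (array([270.63493128, 126.01298923, 189.36251969]), np.float64(2.510827881064006))
lamp (array([248.02289673,  90.17029107, 339.70562422]), np.float64(5.4256878969299915))
lamp (array([ 72.64206939, -32.95094783, 127.81938815]), np.float64(85.31684720940561))
```

View pics/crop.png

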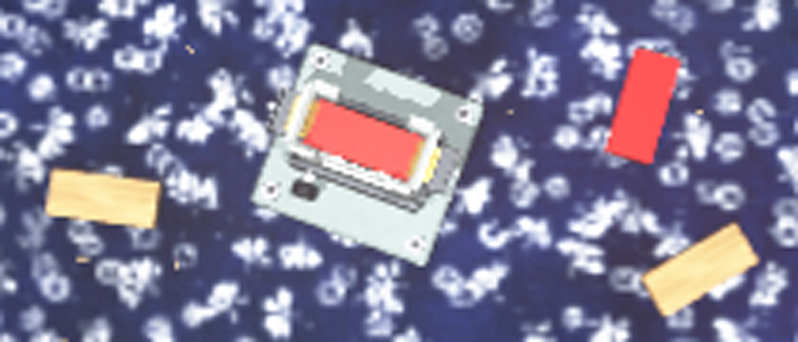

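Run:
```python
from h import *
from scipy.optimize import least_squares
c=camera("top");s=camera("scene")
P=np.array([(312,43),(482,103),(428,266),(253,202)])/3.8+[160,170]
w=at_z(c,P,12);print(w,w.mean(0)); 
e=[w[1]-w[0],w[2]-w[1],w[2]-w[3],w[3]-w[0]];print([np.linalg.norm(i) for i in e],[np.degrees(np.arctan2(i[1],i[0])) for i in e])
# rod
o1,d1=ray(s,[(135,200),(80,285)]);n1=np.cross(*d1)
o2,d2=ray(c,[(250,360),(315,413)])
for d in d2:
    t=n1@(o1-o2)/(n1@d);print("rod",o2+t*d)
for f in [(520,0,120),(514,221,25),(514,221,200),(471,-189,25),(550,16,100),(550,16,250)]:
    for y in (0,):
        q=ik(f,down(np.arctan2(f[1],f[0])+np.pi/2)); print(f,np.round(q,3) if q is not None else None)
D=[]
for r in range(300,700,60):
    for z in (50,150,300):
        q=ik((r,0,z),down(np.pi/2))
        if q is not None: D.append((r,z,q[1],q[2],q[4]))
D=np.array(D)
def res(p):
    a,d,L2,L3,o,T=p;r,z,q2,q3,_=D.T
    return np.r_[a+L2*np.sin(q2)+L3*np.sin(q2+q3+o)-r, d+L2*np.cos(q2)+L3*np.cos(q2+q3+o)-T-z]
f=least_squares(res,[50,350,350,400,0,250]);print(f.x,f.cost)
```

```text
[[626.21405514  81.24688077]
 [585.9632998  -37.17909623]
 [472.8876207   -1.47181889]
 [515.1044327  119.60634852]] [550.04235209  40.55057854]
[np.float64(125.07931616579603), np.float64(118.57958870468151), np.float64(128.2270714008268), np.float64(117.54487213422962)] [np.float64(-108.77192819264049), np.float64(162.474814907102), np.float64(-109.22233651306128), np.float64(160.95328661849337)]
rod [201.9683199   43.49933831 230.22695356]
rod [ 99.41277361 -96.1122357  272.91193819]
(520, 0, 120) [-0.109  0.08   1.63  -0.     1.431 -1.68 ]
(514, 221, 25) [ 0.305  0.254  1.633 -0.     1.254 -1.672]
(514, 221, 200) [ 0.305  0.121  1.423 -0.     1.597 -1.672]
(471, -189, 25) [-0.493  0.148  1.761 -0.     1.232 -1.683]
(550, 16, 100) [-0.074  0.162  1.582 -0.     1.398 -1.674]
(550, 16, 250) [-0.074  0.087  1.362 -0.     1.693 -1.674]
[3.62179909e+00 7.35674080e+02 4.45513442e+02 5.09598935e+02
 1.97698206e-01 8.91120163e+02] 0.6990674839904367
```

Run:
```python
from h import *
import pickle
A=(514.1,221.6,np.float64(1.4545)); ya=A[2]-np.pi/2
for nm,(x,y,z,yaw) in {"A":(505,210,230,ya),"M":(550,40.5,300,np.radians(-18.7))}.items():
    b=[]
    for k in (0,np.pi,-np.pi):
        q=ik((x,y,z),down(yaw+k)); 
        if q is not None:b.append((abs(q[5]),yaw+k))
    print(nm,b)
    goto((x,y,z),down(min(b)[1])); 
    c=camera("wrist"); pickle.dump(c,open(f"w{nm}.pkl","wb")); cv2.imwrite(f"pics/w{nm}.png",c["color"][:,:,::-1])
    o=get_obs();print(o["clock"],o["tcp_pos"],o["joints"].round(2),c["extrinsics"].round(2).tolist())
print(c["intrinsics"],c["distortion"])
```

```text
A [(np.float64(0.40671057419590406), np.float64(-0.11629632679489665))]
2.0083 [504.55625484 211.05155928 230.14063584] [0.29 0.08 1.4  0.   1.65 0.41] [[0.99, -0.11, -0.03, 512.45], [-0.11, -0.96, -0.27, 280.29], [0.0, 0.27, -0.96, 357.52], [0.0, 0.0, 0.0, 1.0]]
M [(np.float64(0.2970680228467488), np.float64(-0.32637657012293964))]
2.8417 [549.48485669  42.07984181 298.99288208] [-0.03  0.09  1.27  0.    1.79  0.3 ] [[0.95, -0.31, -0.09, 571.83], [-0.32, -0.91, -0.26, 107.75], [-0.0, 0.27, -0.96, 426.77], [0.0, 0.0, 0.0, 1.0]]
[[313.50217272   0.         277.54849855]
 [  0.         313.50217272 205.37598537]
 [  0.           0.           1.        ]] [0.02326349 0.         0.         0.         0.        ]
```

View pics/wA.png

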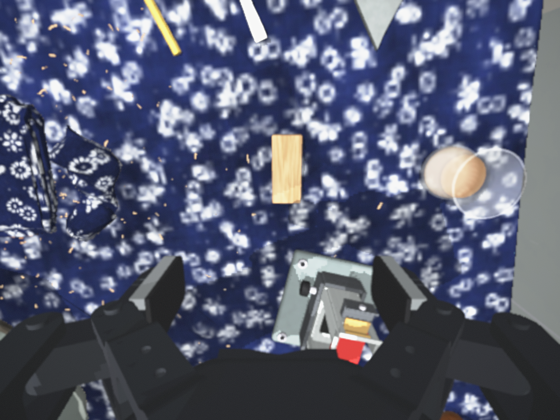

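View pics/wM.png

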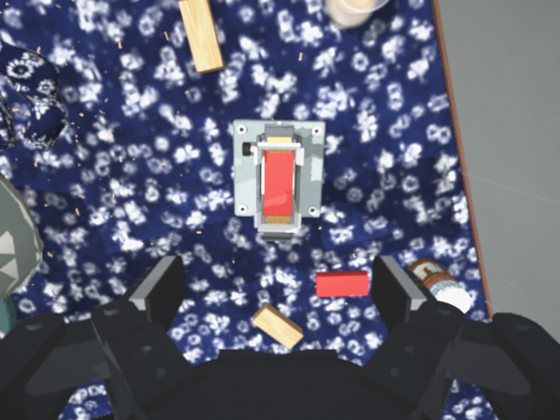

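Wrist view A: blank at (287,169). Wrist view M: base-plate corners at about (235,121), (324,121), (321,216), (236,216), knob at (246,149), and blanks A at (202,35) and B at (278,327).

Run:
```python
from h import *
import pickle
a=pickle.load(open("wA.pkl","rb"));m=pickle.load(open("wM.pkl","rb"))
print("A",blob(a,(10,50,120),(32,255,255),(260,125,315,212),16))
print("A2",blob(m,(10,50,120),(32,255,255),(175,0,228,80),16))
print("B",blob(m,(10,50,120),(32,255,255),(248,300,306,350),16))
w=at_z(m,[(235,121),(324,121),(321,216),(236,216)],12)
print(w.mean(0),[ (np.linalg.norm(i),np.degrees(np.arctan2(i[1],i[0]))) for i in (w[1]-w[0],w[2]-w[3],w[0]-w[3],w[1]-w[2])])
for b in ((175,0,228,80),):pass
# red follower centroid at various z, and screw holes
hsv=cv2.cvtColor(m["color"],cv2.COLOR_RGB2HSV)
print("red",blob(m,(0,150,120),(10,255,255),(258,130,300,225),97))
g=m["color"][110:230,222:335];cv2.imwrite("pics/mz.png",cv2.resize(g,(0,0),fx=5,fy=5,interpolation=cv2.INTER_CUBIC)[:,:,::-1])
```

```text
A (array([517.06378174, 222.65577698]), [33.20845413208008, 76.14134979248047], np.float32(1.4563615))
A2 (array([516.9331665 , 222.34896851]), [34.15509033203125, 77.25442504882812], np.float32(1.4571381))
B (array([ 474.41369629, -185.82272339]), [38.37468719482422, 79.93193817138672], np.float32(2.1024115))
[551.7292165   42.08337183] [(np.float64(113.48400376937867), np.float64(-18.586665443928677)), (np.float64(117.90886676641645), np.float64(-18.581063054755585)), (np.float64(127.14004957899333), np.float64(69.89420856645378)), (np.float64(127.08820785739931), np.float64(71.88865410721444))]
red (array([550.9631958 ,  40.78656769]), [29.82986831665039, 70.5731430053711], np.float32(1.2249277))
```

View pics/mz.png

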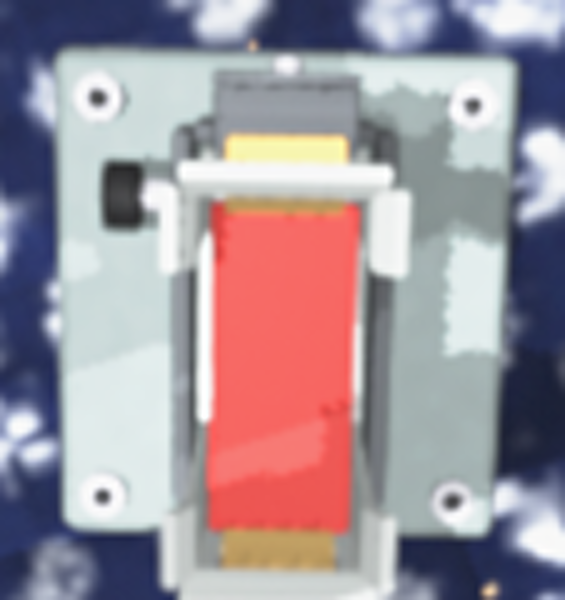

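```bash
cat >> h.py <<'E'
M=np.array([551.3,41.5]); MY=np.radians(-18.8)
def st(t):
    o=get_obs();print(t,"t",o["clock"],o["tcp_pos"].round(1),"F",o["wrist_force"].round(1),"w",round(o["grip_width"],1),"ff",round(o["finger_force"],1),flush=True);return o
def near(yaw,p):
    q=[(abs(k[5]),y) for y in (yaw,yaw+np.pi,yaw-np.pi) if (k:=ik(p,down(y))) is not None]
    return down(min(q)[1])
def pick(xy,yaw_long):
    q=near(yaw_long-np.pi/2,(*xy,120)); goto((*xy,100),q)
    move_straight((*xy,16.5),max_speed=120,max_force=8); st("down"); gripper_to(20); st("grip")
    move_straight((*xy,190),max_speed=250); st("lift")
def lay():
    goto((*M,190),near(MY,(*M,190))); move_straight((*M,150),max_speed=150); hold(.2); st("above")
    r=move_straight((*M,110),max_speed=30,max_force=4); st(f"contact {r}")
def shot(n):
    c=camera("wrist"); cv2.imwrite(f"pics/{n}.png",c["color"][:,:,::-1]); return c
E
python3 - <<'E'
from h import *
pick((517,222.5),1.457); lay(); shot("layA")
E
```

```text
down t 4.7417 [517.9 222.5  17.5] F [-0.2 -0.7  1. ] w 85.5 ff 0.0
grip t 5.2833 [517.6 222.7  17.3] F [0.2 0.6 1.9] w 31.0 ff 61.2
lift t 6.125 [516.  222.2 187.9] F [-1.  -0.  -0.3] w 30.4 ff 60.8
above t 7.5083 [552.1  41.9 151.6] F [-0.3  0.3 -0.6] w 30.3 ff 60.8
contact True t 8.2167 [550.1  41.6 131.4] F [-0.2  0.4 -0.8] w 30.7 ff 60.8
```

View pics/layA.png

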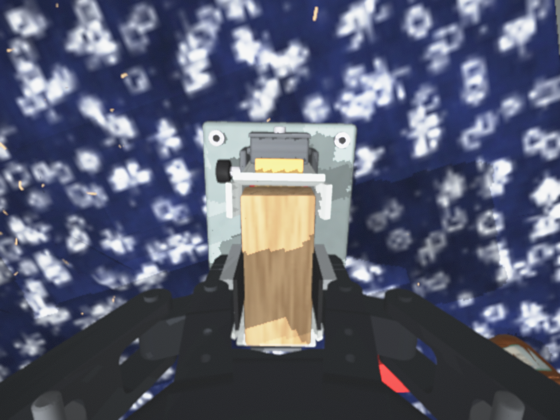

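Blank A is held over the shaft, its far edge at row 185 just inside the end-wall bar at row 178. I'll release it and look at how it settles.

Run:
```python
from h import *
gripper_to(60); st("open"); move_straight((*M,215),max_speed=250); hold(.2); c=shot("relA"); st("up")
import pickle; pickle.dump(c,open("relA.pkl","wb"))
cv2.imwrite("pics/relAz.png",cv2.resize(c["color"][60:330,180:380],(0,0),fx=2.2,fy=2.2,interpolation=cv2.INTER_CUBIC)[:,:,::-1])
```

```text
open t 8.6583 [550.5  41.6 132.3] F [0.2 0.  0.2] w 60.1 ff 0.0
up t 9.3917 [550.5  41.5 213.2] F [0.4 0.2 0.2] w 60.2 ff 0.0
```

View pics/relAz.png

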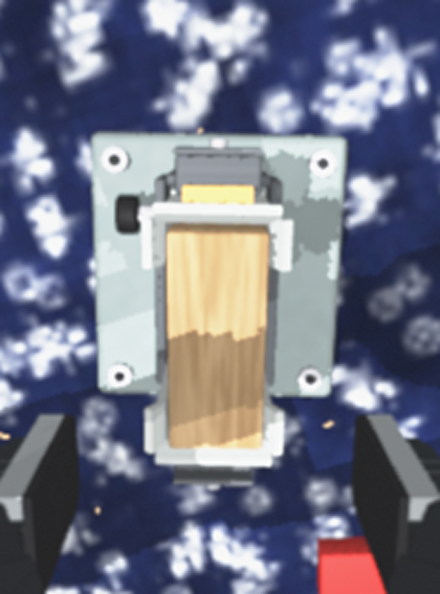

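Run:
```python
from h import *
import pickle; c=pickle.load(open("relA.pkl","rb"))
P=np.array([(167,228),(268,228),(265,447),(169,447)])/2.2+[180,60]
for z in (115,123,132):
    w=at_z(c,P,z);print(z,w.mean(0),np.linalg.norm(w[3]-w[0]),np.linalg.norm(w[1]-w[0]),np.degrees(np.arctan2(*((w[0]+w[1]-w[2]-w[3])[::-1])))-90)
gripper_to(15); goto((*M,185),near(MY+np.pi/2,(*M,185))); move_straight((*M,165)); hold(.2); st("above")
r=move_straight((*M,118),max_speed=25,max_force=3); hold(.1); o=st(f"touch {r}")
```

```text
115 [550.12744267  39.40388784] 78.61324247033416 33.03916579944805 -18.8400543436521
123 [550.95620108  41.82702666] 75.82244710857503 31.86626479992121 -18.84005434365214
132 [551.88855429  44.55305783] 72.68280232659598 30.546751175453668 -18.84005434365214
above t 11.775 [551.7  41.5 165.9] F [-0.6  0.7 -0.3] w 15.3 ff 0.0
touch True t 12.9417 [551.2  41.4 139.6] F [1.1 0.2 0.1] w 15.1 ff 0.6
```

Image scale (75 mm length) puts the blank's top at about z = 125 and the touch gives 125.6, so the lip underside is about 98.6. Pressing it in.

Run:
```python
from h import *
for z in (130,122,117,114.5,112.5,110.5):
    r=move_straight((*M,z),max_speed=25,max_force=18); st(f"{z} {r}")
    if r: break
```

```text
130 False t 13.475 [551.2  41.5 129.7] F [1.5 0.1 1.6] w 15.2 ff 0.6
122 False t 13.9417 [551.2  41.5 121.5] F [ 0.9 -0.2  1.4] w 15.0 ff 0.6
117 False t 14.2917 [551.3  41.5 116.6] F [2.  0.1 1.9] w 15.2 ff 0.9
114.5 False t 14.5417 [551.2  41.5 114.2] F [-0.5 -0.   2.1] w 14.9 ff 1.3
112.5 False t 14.7917 [551.2  41.5 112.3] F [0.8 0.2 1.9] w 14.9 ff 1.4
110.5 False t 15.0417 [551.2  41.5 110.4] F [0.2 0.3 2.9] w 14.9 ff 1.5
```

Run:
```python
from h import *
r=move_straight((*M,108),max_speed=20,max_force=12); st(f"{r}")
move_straight((*M,215),max_speed=250);
# camera over magazine as in relA
goto((*M,215),near(MY,(*M,215))); hold(.2); c=shot("inA"); st("up")
a=cv2.imread("pics/relAz.png"); b=cv2.resize(c["color"][60:330,180:380],(0,0),fx=2.2,fy=2.2,interpolation=cv2.INTER_CUBIC)[:,:,::-1]
cv2.imwrite("pics/inAz.png",b)
```

```text
False t 15.3167 [551.3  41.5 107.9] F [-0.1 -0.7  3.8] w 14.9 ff 1.6
up t 17.5417 [551.3  41.5 215. ] F [ 0.  -0.2  0.4] w 14.9 ff 0.0
```

View pics/inAz.png

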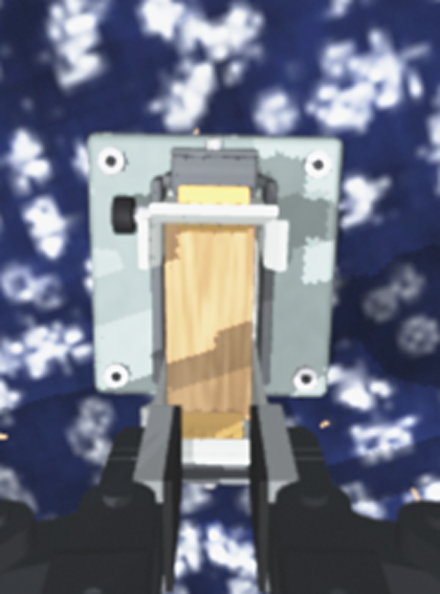

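The near lip (gold, row 425 of the crop) now lies over the blank, which sits lower: blank A has snapped in. Now blank B.

Run:
```python
from h import *
gripper_to(85); q=near(2.105-np.pi/2,(474,-186,230)); goto((474,-200,230),q); hold(.2); c=shot("wB"); st("B")
p=cv2.projectPoints(np.float64([[474.4,-185.8,16]]),cv2.Rodrigues(np.linalg.inv(c["extrinsics"])[:3,:3])[0],np.linalg.inv(c["extrinsics"])[:3,3],c["intrinsics"],c["distortion"])[0][0,0]; print(p)
x,y=map(int,p); r=blob(c,(10,50,120),(32,255,255),(max(x-60,0),max(y-60,0),x+60,y+60),16); print(r)
if 30<r[1][0]<36 and 72<r[1][1]<80 and np.hypot(*(r[0]-[474.4,-185.8]))<8:
    pick(r[0],float(r[2])); lay()
    move_straight((*M,125.5),max_speed=30,max_force=6); st("lower")
```

```text
B t 19.6917 [ 474.3 -199.4  229.9] F [ 0.4 -1.   0.4] w 85.2 ff 0.0
[283.043994   171.50209596]
(array([ 473.88037109, -187.41236877]), [32.164573669433594, 74.19941711425781], np.float32(2.10703))
down t 21.1167 [ 474.8 -188.    17.7] F [-0.9 -1.   0.7] w 84.8 ff 0.0
grip t 21.6583 [ 474.4 -187.7   17.2] F [-0.8 -0.5  3.2] w 30.0 ff 60.9
lift t 22.5 [ 473.  -186.9  188. ] F [-1.3 -0.6 -0.9] w 30.5 ff 60.4
above t 24.325 [552.1  41.3 151.6] F [-0.   0.1 -0.2] w 30.1 ff 60.4
contact True t 25.025 [550.1  41.5 131.9] F [-0.7 -1.  -0.6] w 30.4 ff 60.4
lower t 25.4167 [550.7  41.4 124.9] F [-3.2 -0.1  0.8] w 30.3 ff 60.6
```

Run:
```python
from h import *
gripper_to(60); st("open"); move_straight((*M,205),max_speed=250)
gripper_to(15); goto((*M,185),near(MY+np.pi/2,(*M,185))); move_straight((*M,160)); hold(.2); st("above")
r=move_straight((*M,130),max_speed=25,max_force=3); hold(.1); o=st(f"touch {r}")
if r and 136<o["tcp_pos"][2]<143:
  for z in (130,122,117,114.5,112.5,110.5):
    r=move_straight((*M,z),max_speed=25,max_force=20); st(f"{z} {r}")
    if r: break
```

```text
open t 25.8083 [551.6  41.6 125.6] F [-0.6  0.7  0.3] w 60.1 ff 0.0
above t 28.6917 [551.9  41.5 161.1] F [ 0.  -0.2  0.1] w 15.2 ff 0.0
touch True t 29.5667 [551.   41.5 140.6] F [ 0.5 -0.2  0.2] w 14.9 ff 0.6
130 False t 30.1333 [551.6  41.6 130.3] F [0.2 0.9 3.4] w 15.3 ff 1.8
122 False t 30.6 [551.5  41.6 122.1] F [1.8 0.4 3.1] w 15.0 ff 1.6
117 False t 30.95 [551.5  41.5 117.1] F [2.3 0.9 4.6] w 15.0 ff 1.8
114.5 False t 31.2 [551.4  41.5 114.6] F [1.6 1.3 4.2] w 14.8 ff 1.9
112.5 False t 31.45 [551.4  41.5 112.4] F [1.6 1.1 4.1] w 14.8 ff 2.0
110.5 False t 31.7 [551.4  41.5 110.4] F [1.7 1.4 3.9] w 15.2 ff 2.1
```

Run:
```python
from h import *
r=move_straight((*M,90),max_speed=5,max_force=8); z=st(f"stop {r}")["tcp_pos"][2]
if r:
  for i in range(14):
    z-=.25; 
    r=move_straight((*M,z),max_speed=3,max_force=12); f=np.mean([get_obs()["wrist_force"][2]]); hold(.1); o=st(f"{z:.2f} {r}")
    if max(f,o["wrist_force"][2])>18.5: break
```

```text
stop True t 33.7833 [551.5  41.5 102.6] F [-1.2 -0.3  5.5] w 15.1 ff 2.6
102.34 False t 34.675 [551.3  41.4 102.4] F [0.9 0.6 5.6] w 15.2 ff 2.6
102.09 False t 35.025 [551.3  41.5 102.2] F [2.2 0.7 5.5] w 15.3 ff 2.7
101.84 False t 35.375 [551.3  41.5 102.2] F [0.9 0.8 6. ] w 14.9 ff 3.2
101.59 False t 35.725 [551.3  41.5 102.2] F [0.5 0.2 7. ] w 14.9 ff 3.6
101.34 False t 36.075 [551.3  41.5 102.2] F [-0.1  0.7  7.6] w 14.8 ff 4.1
101.09 False t 36.425 [551.4  41.5 102.2] F [-0.2  0.9  8.9] w 15.0 ff 4.5
100.84 False t 36.775 [551.4  41.5 102.2] F [-1.5 -0.6  9.5] w 14.8 ff 5.0
100.59 False t 37.125 [551.4  41.5 102.2] F [-0.5  0.  11.2] w 15.2 ff 5.4
100.34 False t 37.475 [551.4  41.5 102.1] F [-1.1  1.1 11.8] w 15.2 ff 5.9
100.09 False t 37.825 [551.4  41.5 102.1] F [-2.2 -0.1 13. ] w 15.0 ff 6.3
99.84 False t 38.175 [551.4  41.5 102.1] F [-2.6  0.3 13.6] w 15.0 ff 6.8
99.59 False t 38.525 [551.4  41.5 102. ] F [-1.7 -0.8 14.3] w 14.9 ff 7.1
99.34 False t 38.875 [551.4  41.4 102. ] F [-2.7  0.6 14.5] w 15.0 ff 7.4
99.09 False t 39.225 [551.4  41.5 101.9] F [-3.3  1.  15.6] w 15.2 ff 7.7
```

Run:
```python
from h import *
z=99.09
for i in range(9):
    z-=.3; move_straight((*M,z),max_speed=3,max_force=10); hold(.1)
    f=np.mean([(hold(.02),get_obs()["wrist_force"][2])[1] for _ in range(4)]); print(round(z,2),f)
    if f>20: break
hold(.3); st("bed")
move_straight((*M,118),max_speed=15); move_straight((*M,215),max_speed=200)
goto((*M,215),near(MY,(*M,215))); gripper_to(60); hold(.2); c=shot("end"); st("up")
cv2.imwrite("pics/endz.png",cv2.resize(c["color"][60:330,180:380],(0,0),fx=2.2,fy=2.2,interpolation=cv2.INTER_CUBIC)[:,:,::-1])
```

```text
98.79 16.58321806668384
98.49 16.905853777682708
98.19 17.44228979794798
97.89 18.60473898384687
97.59 19.30042448833879
97.29 20.12126584205843
bed t 42.025 [551.5  41.5 101.3] F [-5.1  0.8 20.2] w 14.9 ff 10.0
up t 46.3417 [551.3  41.5 215. ] F [-0.  -0.2 -0.7] w 60.0 ff 0.0
```

View pics/endz.png

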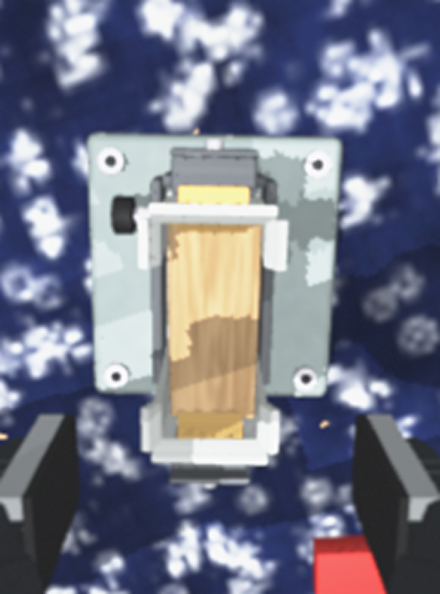

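The near lip (crop row 425) is shut over the upper blank. The stack is flat and centred, and the gripper is clear of it.

```bash
python3 -c "
from station import *
print(close_job())"
```

```text
the job is handed in; nothing more can be done
None
```

Both blanks are in the magazine beneath the lips, the stack was bedded at about 20 N and let rise again, and the job is handed in; the closing picture shows it flat and centred with the near lip shut, but the far lip was hidden from the camera and no verdict came back.

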